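Clamp a copper came end in the filing jig

ROBOT

A 6-joint arm with a two-finger parallel gripper is mounted at the origin on the work surface. World frame = base frame: x ahead of the robot, y to its left, z up, the work surface at z = 0. Lengths are in m, angles in rad, forces in N, time in s.
With the tool pointing down it reaches from about 0.25 to 0.725 m from the base axis. Payload 4 kg.
Tool frame: the origin (TCP) lies midway between the tips of the shut fingers; the grasp point (between the pads) lies 19 mm behind it; x points along the fingers, y is the direction in which the jaws open and shut, and the axes are right-handed (so a half turn about x gives the same grasp; the last joint's range is limited). The gripper opens to 85 mm and grips with 20 to 120 N. Pads are 22 mm wide; open, the fingers measure 114 mm over their backs; the gripper's body (76 mm by 85 mm) begins 54 mm behind the grasp point. The pads swing forward as they close: fully open they stand 13 mm farther back than shut.
Start: joints at [-1.198, 0.241, 0.005, 1.335, 0, 1.571], TCP at [0.182, -0.466, 0.231] pointing down, gripper open.
Joint ranges: [-2.72, 2.72], [-1.05, 1.87], [-1.09, 1.28], [-1.99, 2.15], [-1.42, 1.44], [-3.14, 3.14]. Speed limits (rad/s): [2.79, 2.79, 3.14, 3.14, 3.14, 3.14].

INTERFACE

Orientations are given as a unit quaternion [x, y, z, w].
In Python, from workcell import * gives the robot as it stands.
- The arm moves only by the tool play_rows, never from a script. Its argument "plan" is a list of rows, each a list of 7 numbers: the shift along the tool's x, y, z in mm, then the turn, a rotation vector about the tool's x, y, z in rad, then the closure, from -1 (fully open) to 1 (shut). In form: [[x, y, z, rx, ry, rz, grip], ...]. A call has 1 to 20 rows; each row shifts and turns the commanded pose from where the row before left it, along the tool's axes as they then stand; what a row does not reach is not made up. A row lasts 1/12 s, in which the tool goes at most 41.7 mm and 7.16 degrees, less where a joint would pass 70% of its speed; a pose out of reach is approached as far as the arm can. A call with a gripper value outside its range is refused whole. The fingers move at their own pace and stop on an object; the grip force is fixed at half the most. Time passes only in rows, so rows that do not move let the fingers close. It gives the time, the measured TCP pose, the force and the opening at its end, in the units of the state.
- get_obs(): the state, without advancing time (a new reading comes with each control period).
- camera(name): name is "scene" or "side" or "wrist"; returns a dict with "frame" (400x640x3 uint8, red, green, blue), "depth" (400x640 float32, m along the optical axis (not along the pixel's ray), 0 where there is no reading), "fx", "fy", "cx", "cy" (pixels), "camera_from_world" (4x4, takes a point from world to camera coordinates). Camera axes: x right, y up, looking along -z (the intrinsics and any distortion apply to the point x, -y, -z); pixel columns grow to the right and rows downward; lengths in m; the calibration is good to about 2 mm. A picture is of the moment at which its call begins.
- job_done(): hands the job in, once; it reports no verdict.
Trained networks look in a picture, given as the dict that the camera call returned (one of the last four; its "shot" number tells which), for a name from the list of things; names that differ only in an ending like _2 or _b are one class to them, and where a whole thing is asked for, a point or a joint stands for the part that bears it (a point fixed in the world has none). Each returns a list of dicts, best first, with "confidence" (0 to 1); they miss things now and then, are a little off and sometimes report something else, mostly with a low value. They report only what shows in the picture. A call takes as long as a camera call. They do not tell look-alikes from the thing itself.
- search_frame(thing, picture): "centre" ([x, y, z] in m, in world coordinates, good to about 4 mm: the middle of the surface that is visible of it).
- pinpoint(thing, picture): "centre" ([x, y, z] in m, in world coordinates, good to about 4 mm: a listed point, or the origin of a listed thing).
The state is a dict: "clock": time; "joint_pos": joint angles; "joint_vel": joint speeds; "tau": joint torques, N m; "eef_pos": TCP position; "tool_rot": TCP orientation; "ft_force": force on the tool from outside, world axes, zero at the start; "ft_torque": the same for the moment, N m; "grip_width": finger opening in m.
Only numpy, scipy, OpenCV 4.12 (cv2) and the standard library are available. Lean on these libraries where they do the work, as an engineer would, in place of code of your own. Each camera call takes 0.05 s, during which the arm holds its last target. There are 200 camera calls.

TASK

Lay the loose copper came end flat on the clamp jig's plywood bed, snug against both back pins and the end pin, and let go of it. Then press the red clamp handle down, firmly but without hammering, past its dead point until it rests on its stop and stays there, so that the rubber pad holds the came for filing. Leave the other things on the table where they are.

Things in the scene. Friction and masses are not known exactly. Their poses are not given: they have to be found in the camera images.
- came_center (a point): centre (half-way up) of the loose copper came end, a straight H-section bar 150 long (its x axis) x 28 wide (y) x 20 high (z), 0.36 kg or so; it lies flat on the table, either end may lead; grip it across its 28 mm width near the middle.
- came: the same copper came end; origin at the centre of its underside.
- nest (a point): point of the jig where the came's centre is when it lies home: flat on the bed and touching all three pins; 25 mm above the table, 10 mm above the bed. Axes: x along the home came, y from clamp handle to pad, z up. Home is reached by pushing the came towards -y onto the two back pins and towards +x onto the end pin.
- end_pin (a point): top centre of the end pin, 79 mm along +x from the nest. All three pins are steel, 8 mm diameter, 12 mm above the bed; the two back pins have their centres at (-50, -18) and (+50, -18) mm in the nest's x, y, with free room for fingers between them.
- jig: toggle-clamp jig fixed to the table, axes as nest: plywood board 200 (x) x 220 (y) x 15 mm spanning y = -65 to +155; origin on the table under the clamp's steel tower (40 x 80 mm, top at 73; foot 110 mm long in y); the nest is at (0, +103). Open, the 85 mm clamp arm stands up, leaning 18 deg back to the handle, its end about 155 mm above the table; it swings down over +y onto the nest as the handle goes down.
- handle_pivot (a point): the clamp handle's pivot, at (0, -18, 66) mm in the jig's frame; its axis runs along the jig's x.
- grip: red sleeve of the clamp handle, 22 wide (x) x 90 long (y) x 18 thick (z) mm, soft (gives 1 mm per 4 N, 6 mm at most); origin at its centre, 90 mm from the handle pivot; its -y axis points out along the handle, its z axis is the normal of the side to be pushed (upper side, towards the arm). The outer end of the handle is 135 mm from the pivot.
- handle (a joint): clamp handle angle: 0 open (rises 55 deg, pointing to the jig's -y), growing as it is pressed down to its stop at 0.96 rad (level); dead point 0.92. It stays by friction where left until the pad meets the came (about 0.73); then it resists with up to about 9 N at 100 mm from the pivot and springs up if let go before the dead point; past it, it pulls itself onto the stop and locks.
- pad: black rubber pad, disc 32 mm diameter x 12 mm, under the end of the clamp arm; origin at the centre of its pressing face; sprung (about 3 N/mm, squeezed 8 mm on the came); presses with about 20 to 25 N when locked.
- pentagon: ruby glass pentagon, 124 mm across its corners, 6 thick; leave alone; origin at the underside.
- soapstone: pale soapstone marker block 100 x 35 x 22; leave alone; origin at the underside.
- jewel: blue glass jewel, domed disc 68 diameter, 24 high; leave alone; origin at the underside.
- compass: brass cutting compass lying flat, 165 x 50 x 12; leave alone; origin near its middle.
- fid: wooden came-opening stick 150 x 25 x 12; leave alone; origin at the underside.
- pin_jar: closed glass jar 60 diameter, 75 high; leave alone; origin at the underside.
Things that resemble listed ones, but are neither listed nor needed, are in the scene too. Of the things like the came, leave any that is blue; of the rest the smaller one is meant.

How it is judged:
By the outcome, as a careful person would: the job done as asked, in the order asked, and still so for the second after the job is handed in, with the robot touching nothing.
It also fails if it takes over 56 s, if anything falls off the work surface, if the arm or the gripper's body presses on something with over 40 N, if the wrist force passes 120 N, or if a joint passes its speed limit or range.

## Working session

There is one attempt and no reset: what is moved stays moved. The work goes in short steps, Python scripts to look and compute and a tool call to move; the robot and the scene stay as the last step left them, time stands still between calls to the robot, and variables do not carry over. Pictures are saved under pics/ and viewed, about 8 in all and at most 12, crops included, and the job is handed in when it is done.

Besides the shell and the picture viewer there is one more tool, called in YAML: its name, and indented under it one key for each argument. play_rows: Moves the arm, as the interface text tells. Its arguments: {"type":"object","properties":{"plan":{"type":"array","items":{"type":"array","items":{"type":"number"}}}},"required":["plan"]}

```bash
ls; mkdir -p pics; cat > h.py <<'E'
from workcell import *
import numpy as np, cv2
from scipy.spatial.transform import Rotation as R
def save(p,n): cv2.imwrite('pics/'+n+'.png', p["frame"][:,:,::-1])
def cloud(p):
    d=p["depth"]; v,u=np.mgrid[:d.shape[0],:d.shape[1]]
    c=np.stack([(u-p["cx"])/p["fx"]*d, -(v-p["cy"])/p["fy"]*d, -d, np.ones_like(d)],-1)
    w=c@np.linalg.inv(p["camera_from_world"]).T
    w[d==0]=np.nan
    return w[...,:3]
def pix(p,x):
    c=p["camera_from_world"]@np.r_[x,1]
    return p["fx"]*c[0]/-c[2]+p["cx"], p["fy"]*-c[1]/-c[2]+p["cy"]
E
python3 - <<'E'
from h import *
o=get_obs(); print({k:np.round(v,3) for k,v in o.items()})
for c in ["scene","side"]:
    p=camera(c); save(p,c+'0'); print(c,[k for k in p])
    for t in ["came_center","nest","end_pin","jig","handle_pivot","grip","pad","soapstone"]:
        for r in pinpoint(t,p)[:4]: print(t,np.round(r["centre"],3),round(r["confidence"],2),np.round(pix(p,r["centre"])))
E
```

```text
pics
{'clock': np.float64(0.0), 'joint_pos': array([-1.198,  0.241,  0.004,  1.335, -0.   ,  1.571]), 'joint_vel': array([-0.001,  0.   ,  0.   ,  0.001, -0.   ,  0.   ]), 'tau': array([ 0.0000e+00, -3.7232e+01,  2.5241e+01,  1.7000e-02,  0.0000e+00,
       -0.0000e+00]), 'eef_pos': array([ 0.182, -0.465,  0.23 ]), 'tool_rot': array([-0.695, -0.132,  0.695, -0.13 ]), 'ft_force': array([-0.022,  0.321, -0.375]), 'ft_torque': array([-0.034, -0.02 ,  0.033]), 'grip_width': np.float64(0.085)}
scene ['frame', 'depth', 'fx', 'fy', 'cx', 'cy', 'camera_from_world', 'shot']
came_center [0.514 0.264 0.008] 0.97 [363. 176.]
came_center [0.308 0.145 0.016] 0.58 [293. 165.]
came_center [0.392 0.419 0.012] 0.53 [362. 139.]
nest [ 0.503 -0.042  0.022] 0.92 [299. 222.]
nest [ 0.518 -0.128  0.138] 0.54 [281. 212.]
end_pin [ 0.58  -0.029  0.026] 0.57 [321. 231.]
jig [ 0.52  -0.142  0.002] 0.82 [280. 249.]
handle_pivot [ 0.521 -0.162  0.064] 0.97 [274. 238.]
grip [ 0.53  -0.21   0.139] 0.46 [262. 231.]
pad [ 0.518 -0.131  0.139] 0.66 [280. 213.]
soapstone [ 0.531 -0.453  0.001] 0.75 [197. 324.]
side ['frame', 'depth', 'fx', 'fy', 'cx', 'cy', 'camera_from_world', 'shot']
came_center [0.309 0.145 0.014] 0.85 [391. 260.]
came_center [0.513 0.263 0.008] 0.64 [316. 279.]
nest [ 0.502 -0.046  0.023] 0.76 [337. 215.]
end_pin [ 0.585 -0.031  0.023] 0.91 [311. 215.]
jig [ 0.517 -0.145  0.004] 0.95 [336. 204.]
handle_pivot [ 0.525 -0.163  0.064] 0.78 [335. 187.]
grip [ 0.534 -0.212  0.134] 0.43 [335. 162.]
pad [ 0.518 -0.128  0.135] 0.45 [336. 174.]
soapstone [ 0.532 -0.456 -0.001] 0.52 [344. 165.]
```

View pics/scene0.png

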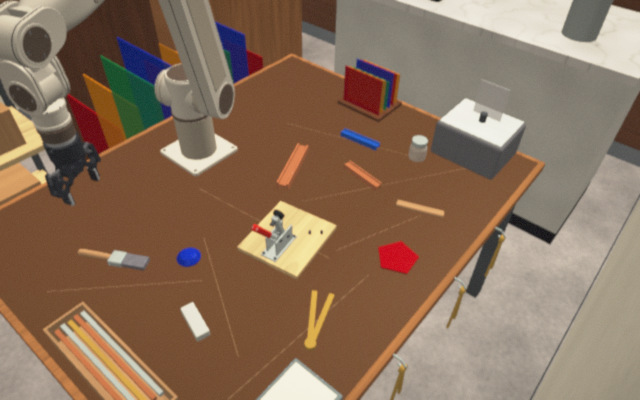

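View pics/side0.png

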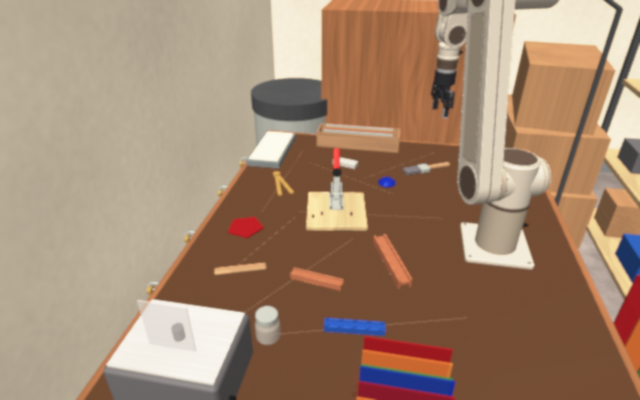

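The scene view shows the two copper bars at about (293,165) and (363,174), the blue one at (360,139) and the jig at (288,238). The bar at (363,174) is shorter. Next I measure both bars and the jig's yaw from depth.

```bash
python3 - <<'E'
from h import *
for c in ["scene","side"]:
    p=camera(c); W=cloud(p)
    hsv=cv2.cvtColor(p["frame"],cv2.COLOR_RGB2HSV)
    for n,(cx,cy) in {"small":(.514,.264),"big":(.308,.145)}.items():
        m=(np.hypot(W[...,0]-cx,W[...,1]-cy)<.14)&(W[...,2]>.010)&(W[...,2]<.04)&(hsv[...,1]>100)&(hsv[...,0]<15)
        k,l,s,_=cv2.connectedComponentsWithStats(m.astype(np.uint8)); i=1+s[1:,4].argmax(); q=W[l==i]
        (ctr,sz,an)=cv2.minAreaRect((q[:,:2]*1000).astype(np.float32))
        print(c,n,len(q),np.round(ctr,1),np.round(sz,1),round(an,1),'z',np.round(np.percentile(q[:,2],[5,50,95])*1000,1))
        t=q[q[:,2]>.015]
        if len(t)>20: print('   top',[np.round(x,1) for x in cv2.minAreaRect((t[:,:2]*1000).astype(np.float32))])
    # board
    m=(W[...,2]>.011)&(W[...,2]<.019)&(np.hypot(W[...,0]-.51,W[...,1]+.1)<.16)&(hsv[...,2]>150)
    k,l,s,_=cv2.connectedComponentsWithStats(m.astype(np.uint8)); i=1+s[1:,4].argmax(); q=W[l==i]
    print('board',len(q),[np.round(x,1) for x in cv2.minAreaRect((q[:,:2]*1000).astype(np.float32))])
E
```

```text
scene small 344 [509.7 262.5] [ 36.4 153.9] 80.9 z [12.6 18.  24.7]
   top [array([510.4, 262.3]), array([ 36.4, 152.3]), np.float64(80.9)]
scene big 620 [308.6 143.3] [ 43.7 223.5] 23.4 z [15.1 24.9 33.4]
   top [array([308.6, 143.3]), array([ 43.7, 223.5]), np.float64(23.4)]
board 2541 [array([510. , -98.3]), array([204.4, 227. ]), np.float64(9.3)]
side small 513 [511.  263.2] [ 35.7 150.9] 82.2 z [11.5 17.5 22.8]
   top [array([509.6, 263.4]), array([ 35.7, 148.1]), np.float64(82.2)]
side big 833 [310.1 145.7] [ 43.6 216.7] 23.7 z [14.5 23.6 31.3]
   top [array([310.1, 145.7]), array([ 43.6, 216.7]), np.float64(23.7)]
board 1670 [array([510.3, -98.6]), array([199.8, 227.9]), np.float64(9.4)]
```

```bash
cat >> h.py <<'E'
Y=np.deg2rad(9.35); NEST=np.array([.5015,-.042]); ORG=NEST-.103*np.array([-np.sin(Y),np.cos(Y)])
def jig2w(x,y,z): # mm -> m
    c,s=np.cos(Y),np.sin(Y); return np.array([ORG[0]+(c*x-s*y)/1e3, ORG[1]+(s*x+c*y)/1e3, z/1e3])
def w2jig(w):
    d=(np.array(w[:2])-ORG)*1e3; c,s=np.cos(Y),np.sin(Y); return np.array([c*d[0]+s*d[1],-s*d[0]+c*d[1],w[2]*1e3])
def go(target,jaw_deg=None):
    """shift (mm, tool axes) to target; turn (rad, tool axes) to point down with tool y at jaw_deg (mod 180)"""
    o=get_obs(); r=R.from_quat(o["tool_rot"]); M=r.as_matrix()
    print('clock',round(float(o["clock"]),2),'pos',np.round(o["eef_pos"]*1e3,1),'F',np.round(o["ft_force"],1),'w',round(o["grip_width"]*1e3,1),'toolx',np.round(M[:,0],3),'ytool deg',round(np.degrees(np.arctan2(M[1,1],M[0,1])),2),'j6',round(o["joint_pos"][5],2))
    if jaw_deg is not None:
        best=None
        for a in (jaw_deg,jaw_deg+180):
            t=np.deg2rad(a); y=np.array([np.cos(t),np.sin(t),0]); x=np.array([0,0,-1.]); T=np.stack([x,y,np.cross(x,y)],1)
            v=(r.inv()*R.from_matrix(T)).as_rotvec()
            if best is None or np.linalg.norm(v)<np.linalg.norm(best[0]): best=(v,T)
        print('turn first',np.round(best[0],4)); M=best[1]
    print('shift in final axes',np.round(M.T@(np.array(target)-o["eef_pos"])*1e3,1))
E
python3 - <<'E'
from h import *
go([.511,.263,.16],81.5)
o=get_obs();print(R.from_quat(o["tool_rot"]).as_matrix().round(2))
p=camera("wrist"); print(np.linalg.inv(p["camera_from_world"]).round(3),p["fx"])
E
```

```text
clock 1.0 pos [ 182.1 -465.7  231.3] F [ 0.7 -0.7  0.2] w 85.4 toolx [ 0. -0. -1.] ytool deg -68.64 j6 1.57
turn first [ 0.5211 -0.     -0.    ]
shift in final axes [  71.3 -769.3 -217.6]
[[ 0.    0.36 -0.93]
 [-0.   -0.93 -0.36]
 [-1.    0.   -0.  ]]
[[ 0.365  0.886  0.286  0.256]
 [-0.931  0.347  0.113 -0.437]
 [ 0.001 -0.308  0.951  0.373]
 [ 0.     0.     0.     1.   ]] 355.6908183725838
```

play_rows:
  plan:
    - [0,0,0,0.104,0,0,-1]
    - [0,0,0,0.104,0,0,-1]
    - [0,0,0,0.104,0,0,-1]
    - [0,0,0,0.104,0,0,-1]
    - [0,0,0,0.105,0,0,-1]
    - [0,-32,-9,0,0,0,-1]
    - [0,-32,-9,0,0,0,-1]
    - [0,-32,-9,0,0,0,-1]
    - [0,-32,-9,0,0,0,-1]
    - [0,-32,-9,0,0,0,-1]
    - [0,-32,-9,0,0,0,-1]
    - [0,-32,-9,0,0,0,-1]
    - [0,-32,-9,0,0,0,-1]
    - [0,-32,-9,0,0,0,-1]
    - [0,-32,-9,0,0,0,-1]
    - [0,-32,-9,0,0,0,-1]
    - [0,-32,-9,0,0,0,-1]
    - [0,-32,-9,0,0,0,-1]
    - [0,-32,-9,0,0,0,-1]
    - [0,-32,-9,0,0,0,-1]

```text
clock: 2.72
eef_pos: [0.3832, -0.0362, 0.2318]
tool_rot: [0.707, -0.031, -0.705, -0.048]
ft_force: [0.2, -0.2, 0.7]
grip_width: 0.0853
```

play_rows:
  plan:
    - [5,-32,-9,0,0,0,-1]
    - [5,-32,-9,0,0,0,-1]
    - [10,-32,-9,0,0,0,-1]
    - [10,-32,-9,0,0,0,-1]
    - [10,-32,-9,0,0,0,-1]
    - [10,-32,-9,0,0,0,-1]
    - [10,-32,-9,0,0,0,-1]
    - [10,-32,-9,0,0,0,-1]
    - [0,-32,-9,0,0,0,-1]
    - [0,0,0,0,0,0,-1]
    - [0,0,0,0,0,0,-1]

```text
clock: 3.63
eef_pos: [0.4705, 0.0866, 0.1851]
tool_rot: [-0.701, -0.084, 0.707, 0.025]
ft_force: [0.5, -0.1, -0.4]
grip_width: 0.0854
```

```bash
python3 - <<'E'
from h import *
go([.511,.263,.06],81.5)
p=camera("wrist"); save(p,'w1'); W=cloud(p)
for r in pinpoint("came_center",p)[:3]: print(np.round(r["centre"],4),round(r["confidence"],2),np.round(pix(p,r["centre"])))
q=W.reshape(-1,3); q=q[(np.hypot(q[:,0]-.511,q[:,1]-.263)<.1)&(q[:,2]>.014)&(q[:,2]<.03)]
print(len(q),np.round(np.percentile(q[:,2],[5,50,95]),4),[np.round(x,2) for x in cv2.minAreaRect((q[:,:2]*1000).astype(np.float32))])
E
```

```text
clock 3.63 pos [470.5  86.6 185.1] F [ 0.5 -0.1 -0.4] w 85.4 toolx [-0.015  0.153 -0.988] ytool deg -85.14 j6 3.14
turn first [0.2329 0.0203 0.1536]
shift in final axes [ 125.1 -180.4  -14. ]
[0.5139 0.2643 0.0112] 0.94 [168. 104.]
[0.3108 0.1473 0.0129] 0.57 [281. 310.]
[0.3864 0.4134 0.0098] 0.57 [ 49. 210.]
3426 [0.0141 0.0176 0.0196] [array([513.1, 263.5]), array([ 29.46, 149.33]), np.float64(81.06)]
```

View pics/w1.png

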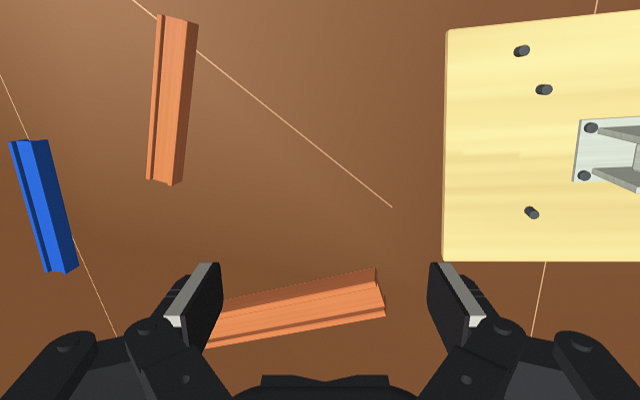

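The wrist view shows the came at (170,100), the pins at (522,50), (543,90) and (531,212), and that the last joint hit its limit, so the tool has tilted. I'll use the opposite half turn.

play_rows:
  plan:
    - [0,0,0,-0.1,0,0,-1]
    - [0,0,0,-0.1,0,0,-1]
    - [0,0,0,-0.1,0,0,-1]
    - [0,0,0,0,0,0,-1]

```text
clock: 4.07
eef_pos: [0.4697, 0.0855, 0.1859]
tool_rot: [0.697, 0.189, -0.687, 0.08]
ft_force: [-0.2, 0.4, 0.1]
grip_width: 0.0855
```

```bash
python3 - <<'E'
from h import *
o=get_obs();M=R.from_quat(o["tool_rot"]).as_matrix()
go([.513,.2635,.1],np.degrees(np.arctan2(M[1,1],M[0,1])))
p=camera("wrist"); W=cloud(p)
n=jig2w(0,103,25)
m=(W[...,2]>.0225)&(W[...,2]<.032)&(np.hypot(W[...,0]-n[0],W[...,1]-n[1])<.1)
k,l,s,_=cv2.connectedComponentsWithStats(m.astype(np.uint8))
for i in range(1,k):
    if s[i,4]>10: q=W[l==i]; mm=(q.min(0)+q.max(0))/2; print(s[i,4],np.round(mm,4),np.round(w2jig(mm)-[0,103,0],1),np.round(np.median(q,0),4))
for t in ["end_pin","nest"]:
    for r in pinpoint(t,p)[:2]: print(t,np.round(r["centre"],4),round(r["confidence"],2))
m=(W[...,2]>.013)&(W[...,2]<.017)&(np.hypot(W[...,0]-.51,W[...,1]+.1)<.16)
k,l,s,_=cv2.connectedComponentsWithStats(m.astype(np.uint8));i=1+s[1:,4].argmax(); q=W[l==i]
print('board',len(q),[np.round(x,2) for x in cv2.minAreaRect((q[:,:2]*1000).astype(np.float32))])
E
```

```text
clock 4.07 pos [469.7  85.5 185.9] F [-0.2  0.4  0.1] w 85.5 toolx [-0.014  0.153 -0.988] ytool deg -67.78 j6 2.84
turn first [-0.0033 -0.0447  0.1479]
shift in final axes [  85.9 -148.4 -107.4]
104 [ 0.5813 -0.0264  0.025 ] [81.3  2.4 25. ] [ 0.5812 -0.0262  0.0257]
93 [ 0.5558 -0.0492  0.0253] [ 52.4 -16.   25.3] [ 0.5558 -0.0485  0.0257]
122 [ 0.5324 -0.1141  0.0272] [ 18.8 -76.2  27.2] [ 0.5331 -0.1041  0.0272]
126 [ 0.5001 -0.114   0.0272] [-13.1 -70.8  27.2] [ 0.5011 -0.1073  0.0275]
77 [ 0.4572 -0.0658  0.0252] [-47.6 -16.2  25.2] [ 0.4577 -0.0651  0.0253]
end_pin [ 0.5808 -0.0234  0.0225] 0.7
nest [ 0.5025 -0.041   0.0248] 0.87
board 33651 [array([512.85, -93.88]), array([199.1, 214.1]), np.float64(9.51)]
```

play_rows:
  plan:
    - [0,0,0,0,-0.022,0.074,-1]
    - [0,0,0,0,-0.022,0.074,-1]
    - [0,0,0,-0.12,0,0,-1]
    - [0,0,0,-0.12,0,0,-1]
    - [0,0,0,-0.12,0,0,-1]
    - [0,0,0,-0.12,0,0,-1]
    - [0,0,0,-0.12,0,0,-1]
    - [0,0,0,-0.12,0,0,-1]
    - [0,0,0,-0.12,0,0,-1]
    - [0,0,0,-0.12,0,0,-1]
    - [0,0,0,-0.12,0,0,-1]
    - [0,0,0,-0.12,0,0,-1]
    - [0,0,0,-0.12,0,0,-1]
    - [0,0,0,-0.12,0,0,-1]
    - [0,0,0,-0.12,0,0,-1]
    - [0,0,0,-0.12,0,0,-1]
    - [0,0,0,-0.12,0,0,-1]
    - [0,0,0,-0.12,0,0,-1]
    - [0,0,0,-0.12,0,0,-1]
    - [0,0,0,-0.12,0,0,-1]

```text
clock: 5.88
eef_pos: [0.47, 0.0859, 0.1858]
tool_rot: [0.207, 0.676, -0.207, 0.676]
ft_force: [-0.5, 0.6, 0.1]
grip_width: 0.0856
```

play_rows:
  plan:
    - [0,0,0,-0.12,0,0,-1]
    - [0,0,0,-0.12,0,0,-1]
    - [0,0,0,-0.12,0,0,-1]
    - [0,0,0,-0.08,0,0,-1]
    - [0,0,0,0,0,0,-1]
    - [0,0,0,0,0,0,-1]

```text
clock: 6.38
eef_pos: [0.47, 0.0859, 0.1858]
tool_rot: [0.057, 0.705, -0.057, 0.705]
ft_force: [0.7, -0.8, 0.4]
grip_width: 0.0854
```

```bash
sed -i 's/^Y=.*/Y=np.deg2rad(9.5); NEST=np.array([.5033,-.0395]); ORG=NEST-.103*np.array([-np.sin(Y),np.cos(Y)])/' h.py; python3 - <<'E'
from h import *
go([.513,.2635,.08],81.1)
E
```

```text
clock 6.38 pos [470.   85.9 185.8] F [ 0.7 -0.8  0.4] w 85.4 toolx [ 0.  0. -1.] ytool deg 80.77 j6 0.34
turn first [-0.0058  0.0001 -0.0003]
shift in final axes [105.8 182.1  15. ]
```

play_rows:
  plan:
    - [10,30,2.5,-0.006,0,0,-1]
    - [15,30,2.5,0,0,0,-1]
    - [15,30,2.5,0,0,0,-1]
    - [15,30,2.5,0,0,0,-1]
    - [15,30,2.5,0,0,0,-1]
    - [15,32,2.5,0,0,0,-1]
    - [20,0,0,0,0,0,-1]
    - [20,0,0,0,0,0,-1]
    - [0,0,0,0,0,0,-1]

```text
clock: 7.13
eef_pos: [0.5095, 0.2628, 0.0563]
tool_rot: [0.053, 0.708, -0.055, 0.703]
ft_force: [-0.3, -1.9, 0.3]
grip_width: 0.0851
```

```bash
python3 - <<'E'
from h import *
go([.513,.2635,.001],81.1)
p=camera("wrist"); save(p,'w2'); W=cloud(p)
for r in pinpoint("came_center",p)[:1]: print(np.round(r["centre"],4),round(r["confidence"],2))
q=W.reshape(-1,3); q=q[(np.hypot(q[:,0]-.511,q[:,1]-.263)<.09)&(q[:,2]>.014)&(q[:,2]<.024)]
print(len(q),[np.round(x,2) for x in cv2.minAreaRect((q[:,:2]*1000).astype(np.float32))])
E
```

```text
clock 7.13 pos [509.5 262.8  56.3] F [-0.3 -1.9  0.3] w 85.1 toolx [-0.007 -0.004 -1.   ] ytool deg 81.24 j6 0.63
turn first [ 0.0024 -0.0067  0.0047]
shift in final axes [55.3  1.2  3.4]
[0.5134 0.2683 0.0086] 0.81
8256 [array([512.41, 264.  ]), array([ 28.08, 149.88]), np.float64(81.2)]
```

View pics/w2.png

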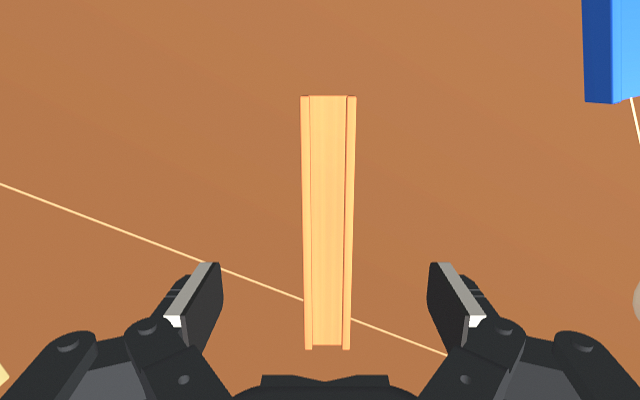

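The came is centred between the jaws, at column 328. Going down to grip it.

play_rows:
  plan:
    - [15,1,1.5,0,0,0,-1]
    - [15,0.5,1.5,0,0,0,-1]
    - [12,0,0,0,0,0,-1]
    - [8,0,0,0,0,0,-1]
    - [4,0,0,0,0,0,-1]
    - [0,0,0,0,0,0,-1]
    - [0,0,0,0,0,0,0.5]
    - [0,0,0,0,0,0,0.5]
    - [0,0,0,0,0,0,0.6]
    - [0,0,0,0,0,0,0.8]
    - [0,0,0,0,0,0,1]
    - [0,0,0,0,0,0,1]
    - [0,0,0,0,0,0,1]
    - [0,0,0,0,0,0,1]

```text
clock: 8.4
eef_pos: [0.5163, 0.2648, 0.0076]
tool_rot: [0.054, 0.705, -0.053, 0.706]
ft_force: [-0.3, -0.8, 5.6]
grip_width: 0.0264
```

```bash
python3 - <<'E'
from h import *
go([.513,.2635,.101],81.1)
E
```

```text
clock 8.4 pos [516.3 264.8   7.6] F [-0.3 -0.8  5.6] w 26.4 toolx [ 0.001  0.    -1.   ] ytool deg 81.3 j6 0.63
turn first [ 0.0035  0.0013 -0.0006]
shift in final axes [-93.4  -1.7  -3.1]
```

play_rows:
  plan:
    - [-8,0,0,0,0,0,1]
    - [-15,0,0,0,0,0,1]
    - [-20,0,0,0,0,0,1]
    - [-20,0,0,0,0,0,1]
    - [-20,0,0,0,0,0,1]
    - [0,0,0,0,0,0,1]
    - [0,0,0,0,0,0,1]

```text
clock: 8.98
eef_pos: [0.5163, 0.2651, 0.0903]
tool_rot: [0.054, 0.704, -0.053, 0.706]
ft_force: [0.7, 0.4, -3.8]
grip_width: 0.0263
```

```bash
python3 - <<'E'
from h import *
go(np.r_[NEST,.09],99.5)
p=camera("wrist"); save(p,'w3'); W=cloud(p)
o=get_obs();M=R.from_quat(o["tool_rot"]).as_matrix(); e=o["eef_pos"]
L=(W-e)@M*1e3  # tool coords
for f in (p,):
  hsv=cv2.cvtColor(p["frame"],cv2.COLOR_RGB2HSV)
  m=(np.abs(L[...,1])<20)&(np.abs(L[...,2])<95)&(np.abs(L[...,0])<25)&(hsv[...,1]>70)&(hsv[...,0]<20)
  q=L[m]; print(len(q),[np.round(x,2) for x in cv2.minAreaRect(q[:,1:].astype(np.float32))],'x pct',np.round(np.percentile(q[:,0],[2,50,98]),1))
  for lo,hi in ((-90,-45),(-45,0),(0,45),(45,90)):
    s=q[(q[:,2]>lo)&(q[:,2]<hi)]
    if len(s): print(lo,len(s),np.round(s.mean(0),1),np.round(np.percentile(s[:,0],[2,98]),1))
E
```

```text
clock 8.98 pos [516.3 265.1  90.3] F [ 0.7  0.4 -3.8] w 26.3 toolx [ 0.002  0.001 -1.   ] ytool deg 81.31 j6 0.63
turn first [-0.3174  0.0018 -0.0013]
shift in final axes [   0.3 -298.3  -63.1]
16528 [array([ 0.48, -9.  ]), array([136.75,  38.48]), np.float64(89.96)] x pct [-13.4  -7.9  -6.4]
-90 5046 [ -9.3   0.9 -61.1] [-13.4  -6.3]
-45 5956 [ -8.7   0.8 -23.7] [-13.3  -6.3]
0 4552 [-9.   1.  21.8] [-13.4  -6.7]
45 974 [-8.8  1.1 50.8] [-13.3  -6.9]
```

View pics/w3.png

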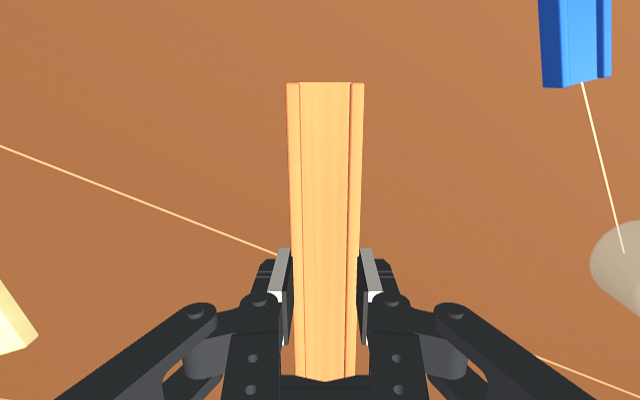

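Grip is good: the came hangs level between the pads, its far end at about (325,83). Carry it to just short of the nest.

play_rows:
  plan:
    - [0,0,0,-0.106,0,0,1]
    - [0,0,0,-0.106,0,0,1]
    - [0,0,0,-0.106,0,0,1]
    - [0,-12,-3,0,0,0,1]
    - [0,-24,-5,0,0,0,1]
    - [0,-30,-7,0,0,0,1]
    - [0,-30,-7,0,0,0,1]
    - [0,-30,-7,0,0,0,1]
    - [0,-30,-7,0,0,0,1]
    - [0,-30,-7,0,0,0,1]
    - [0,-30,-7,0,0,0,1]
    - [0,-30,-7,0,0,0,1]
    - [0,-25,-5,0,0,0,1]
    - [0,-15,-3,0,0,0,1]
    - [0,-7,-1,0,0,0,1]
    - [0,0,0,0,0,0,1]
    - [0,0,0,0,0,0,1]
    - [0,0,0,0,0,0,1]

```text
clock: 10.53
eef_pos: [0.4988, -0.0344, 0.0892]
tool_rot: [-0.059, 0.705, 0.059, 0.704]
ft_force: [0.4, 0.3, -3.4]
grip_width: 0.0265
```

```bash
python3 - <<'E'
from h import *
go(np.r_[NEST,.0226],99.5)
p=camera("wrist"); save(p,'w4'); W=cloud(p)
o=get_obs(); print('tcp rel nest (jig)',(w2jig(o["eef_pos"])-[0,103,0]).round(1))
M=R.from_quat(o["tool_rot"]).as_matrix(); L=(W-o["eef_pos"])@M*1e3
hsv=cv2.cvtColor(p["frame"],cv2.COLOR_RGB2HSV)
m=(np.abs(L[...,1])<15.5)&(L[...,2]<-15)&(L[...,2]>-95)&(L[...,0]<0)&(L[...,0]>-25)
q=L[m]; print('came in tool',[np.round(x,2) for x in cv2.minAreaRect(q[:,1:].astype(np.float32))],np.round(np.percentile(q[:,2],[.2,1]),1))
E
```

```text
clock 10.53 pos [498.8 -34.4  89.2] F [ 0.4  0.3 -3.4] w 26.5 toolx [-0.001  0.001 -1.   ] ytool deg 99.55 j6 -0.24
turn first [ 0.0009 -0.0007 -0.001 ]
shift in final axes [66.6 -5.8  3.6]
tcp rel nest (jig) [-3.4  6.  89.4]
came in tool [array([  0.08, -46.73]), array([28.15, 63.45]), np.float64(0.04)] [-78.4 -78.1]
```

View pics/w4.png

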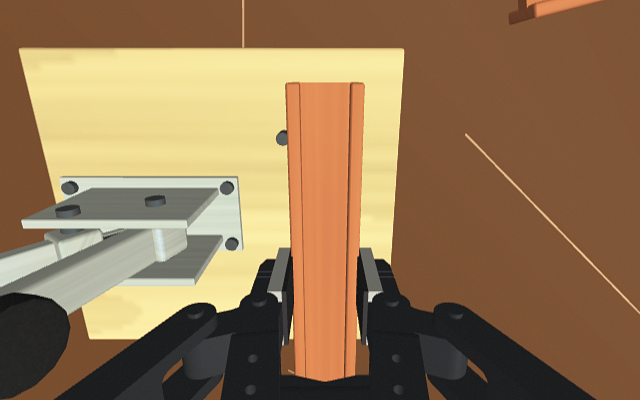

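The pin at (283,138) lies left of the came; the clamp arm is clear. Descend.

play_rows:
  plan:
    - [15,0,0,0,0,0,1]
    - [20,0,0,0,0,0,1]
    - [15,0,0,0,0,0,1]
    - [8,0,0,0,0,0,1]
    - [4,0,0,0,0,0,1]
    - [1,0,0,0,0,0,1]
    - [1,0,0,0,0,0,1]
    - [0,0,0,0,0,0,1]
    - [0,0,0,0,0,0,1]

```text
clock: 11.33
eef_pos: [0.5, -0.0352, 0.0265]
tool_rot: [-0.059, 0.704, 0.059, 0.705]
ft_force: [-0.1, -0.4, -3.4]
grip_width: 0.0259
```

play_rows:
  plan:
    - [1,0,0,0,0,0,1]
    - [0,0,0,0,0,0,1]
    - [0,0,0,0,0,0,1]

```text
clock: 11.58
eef_pos: [0.4994, -0.0353, 0.025]
tool_rot: [-0.059, 0.704, 0.059, 0.705]
ft_force: [-0.2, -0.2, -4.0]
grip_width: 0.0265
```

play_rows:
  plan:
    - [1,0,0,0,0,0,1]
    - [0,0,0,0,0,0,1]
    - [0,0,0,0,0,0,1]

```text
clock: 11.83
eef_pos: [0.4991, -0.0352, 0.0236]
tool_rot: [-0.059, 0.705, 0.059, 0.705]
ft_force: [0.2, 0.6, -3.8]
grip_width: 0.0263
```

play_rows:
  plan:
    - [1,0,0,0,0,0,1]
    - [0,0,0,0,0,0,1]
    - [0,0,0,0,0,0,1]

```text
clock: 12.08
eef_pos: [0.4992, -0.0352, 0.0227]
tool_rot: [-0.059, 0.705, 0.059, 0.705]
ft_force: [0.2, 0.7, -3.0]
grip_width: 0.0264
```

play_rows:
  plan:
    - [0,-1,0,0,0,0,1]
    - [0,-1,0,0,0,0,1]
    - [0,-1,0,0,0,0,1]
    - [0,-1,0,0,0,0,1]
    - [0,0,0,0,0,0,1]
    - [0,0,0,0,0,0,1]

```text
clock: 12.58
eef_pos: [0.4999, -0.0392, 0.0227]
tool_rot: [-0.059, 0.705, 0.059, 0.705]
ft_force: [0.2, 0.8, -3.0]
grip_width: 0.0268
```

play_rows:
  plan:
    - [0,-1,0,0,0,0,1]
    - [0,0,0,0,0,0,1]
    - [0,0,0,0,0,0,1]

```text
clock: 12.83
eef_pos: [0.5001, -0.0401, 0.0227]
tool_rot: [-0.059, 0.705, 0.059, 0.705]
ft_force: [0.5, -0.1, -3.1]
grip_width: 0.0262
```

play_rows:
  plan:
    - [0,-1,0,0,0,0,1]
    - [0,0,0,0,0,0,1]
    - [0,0,0,0,0,0,1]

```text
clock: 13.08
eef_pos: [0.5001, -0.0408, 0.0227]
tool_rot: [-0.058, 0.705, 0.059, 0.705]
ft_force: [-0.5, 1.6, -2.8]
grip_width: 0.026
```

play_rows:
  plan:
    - [0,-1,0,0,0,0,1]
    - [0,0,0,0,0,0,1]
    - [0,0,0,0,0,0,1]

```text
clock: 13.33
eef_pos: [0.5002, -0.0409, 0.0227]
tool_rot: [-0.058, 0.705, 0.06, 0.705]
ft_force: [-1.4, 5.3, -2.2]
grip_width: 0.0263
```

play_rows:
  plan:
    - [0,-1,0,0,0,0,1]
    - [0,0,0,0,0,0,1]
    - [0,0,0,0,0,0,1]

```text
clock: 13.58
eef_pos: [0.5002, -0.041, 0.0227]
tool_rot: [-0.057, 0.705, 0.061, 0.705]
ft_force: [-1.0, 7.4, -1.8]
grip_width: 0.0264
```

play_rows:
  plan:
    - [0,0,1,0,0,0,1]
    - [0,0,1,0,0,0,1]
    - [0,0,1,0,0,0,1]
    - [0,0,1,0,0,0,1]
    - [0,0,0,0,0,0,1]
    - [0,0,0,0,0,0,1]

```text
clock: 14.08
eef_pos: [0.5002, -0.0409, 0.0226]
tool_rot: [-0.058, 0.707, 0.06, 0.702]
ft_force: [-9.9, 5.0, 7.5]
grip_width: 0.0263
```

play_rows:
  plan:
    - [0,0,1,0,0,0,1]
    - [0,0,1,0,0,0,1]
    - [0,0,0,0,0,0,1]
    - [0,0,0,0,0,0,1]

```text
clock: 14.42
eef_pos: [0.5003, -0.0409, 0.0226]
tool_rot: [-0.058, 0.708, 0.06, 0.701]
ft_force: [-15.0, 5.3, 12.4]
grip_width: 0.0264
```

play_rows:
  plan:
    - [0,0,1,0,0,0,1]
    - [0,0,0,0,0,0,1]
    - [0,0,0,0,0,0,1]

```text
clock: 14.67
eef_pos: [0.5003, -0.0409, 0.0226]
tool_rot: [-0.058, 0.709, 0.06, 0.7]
ft_force: [-16.0, 4.6, 14.6]
grip_width: 0.0265
```

```bash
python3 - <<'E'
from h import *
go(np.r_[NEST,.0226],99.5)
p=camera("wrist"); ims=[p["frame"]]
o=get_obs();M=R.from_quat(o["tool_rot"]).as_matrix(); W=cloud(p); L=(W-o["eef_pos"])@M*1e3
m=(np.abs(L[...,1])<15.5)&(L[...,2]<-15)&(L[...,2]>-95)&(L[...,0]<0)&(L[...,0]>-25)
q=L[m]; print('came in tool',[np.round(x,2) for x in cv2.minAreaRect(q[:,1:].astype(np.float32))],np.round(np.percentile(q[:,2],[.2,1]),1))
q=W[m]; j=np.array([w2jig(x) for x in q[::7]])-[0,103,0]; print('jig x end',np.percentile(j[:,0],[.5,2]).round(1)); 
for a,b in((-85,-65),(-65,-45),(-45,-20)):
  s=j[(j[:,0]>a)&(j[:,0]<b)]; print(a,np.percentile(s[:,1],[1,99]).round(1),np.percentile(s[:,2],[2,50,98]).round(1))
n=jig2w(30,103,25)
for c in("side","scene"):
  s=camera(c); save(s,c+'_raw'); u,v=map(int,pix(s,n)); cr=s["frame"][v-40:v+40,u-53:u+53]; ims.append(cv2.resize(cr,(530,400),interpolation=cv2.INTER_CUBIC))
cv2.imwrite('pics/c1.png',np.hstack([cv2.resize(ims[0],(400,250)).copy()*0+0][:0]+[cv2.resize(i,(400,300)) for i in ims[1:]])[:,:,::-1])
save(p,'w5')
E
```

```text
clock 14.67 pos [500.3 -40.9  22.6] F [-16.    4.6  14.6] w 26.5 toolx [-0.013  0.002 -1.   ] ytool deg 99.54 j6 -0.25
turn first [ 0.0008 -0.0123 -0.0041]
shift in final axes [0.  0.9 3.2]
came in tool [array([ -0.57, -46.62]), array([29.86, 63.24]), np.float64(0.01)] [-78.2 -77.9]
jig x end [-81.3 -80.4]
-85 [-14.   12.9] [27.7 29.4 34.7]
-65 [-15.9  12.8] [27.6 29.4 34.8]
-45 [-14.2  13. ] [27.8 29.4 34.7]
```

View pics/c1.png

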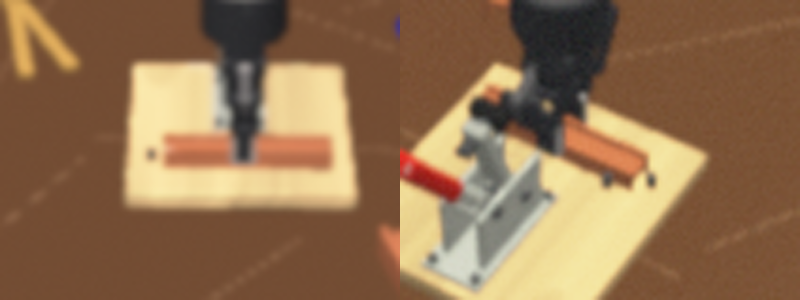

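Side view (left crop): the end pin at (150,153) stands clear of the came end at (165,150), so the x push is jammed by friction on the bed and pins. I'll back off, lift slightly and shift along x in free air.

play_rows:
  plan:
    - [0,0,-4,0,0,0,1]
    - [0,0,-3,0,0,0,1]
    - [-0.5,1,0,0,0,0,1]
    - [-1,1,0,0,0,0,1]
    - [0,0.5,0,0,0,0,1]
    - [0,0,1,0,0,0,1]
    - [0,0,1,0,0,0,1]
    - [0,0,1,0,0,0,1]
    - [0,0,0,0,0,0,1]
    - [0,0,0,0,0,0,1]

```text
clock: 15.65
eef_pos: [0.5033, -0.0403, 0.0241]
tool_rot: [-0.059, 0.705, 0.059, 0.705]
ft_force: [0.1, 0.4, -4.2]
grip_width: 0.0265
```

```bash
python3 - <<'E'
from h import *
go(np.r_[NEST,.0226],99.5)
E
```

```text
clock 15.65 pos [503.3 -40.3  24.1] F [ 0.1  0.4 -4.2] w 26.5 toolx [ 0.  0. -1.] ytool deg 99.52 j6 -0.25
turn first [ 0.0003  0.0003 -0.    ]
shift in final axes [1.5 0.7 0.1]
```

play_rows:
  plan:
    - [0,0,1,0,0,0,1]
    - [0,0,1,0,0,0,1]
    - [0,0,0.5,0,0,0,1]
    - [0,0,0,0,0,0,1]
    - [0,0,0,0,0,0,1]

```text
clock: 16.07
eef_pos: [0.506, -0.0398, 0.0243]
tool_rot: [-0.059, 0.704, 0.059, 0.705]
ft_force: [0.0, 0.9, -4.0]
grip_width: 0.0266
```

play_rows:
  plan:
    - [0,0,1,0,0,0,1]
    - [0,0,0,0,0,0,1]
    - [0,0,0,0,0,0,1]

```text
clock: 16.32
eef_pos: [0.5064, -0.0397, 0.0242]
tool_rot: [-0.059, 0.705, 0.059, 0.705]
ft_force: [-1.6, 0.1, -2.3]
grip_width: 0.0265
```

play_rows:
  plan:
    - [0,0,1,0,0,0,1]
    - [0,0,0,0,0,0,1]
    - [0,0,0,0,0,0,1]

```text
clock: 16.57
eef_pos: [0.5064, -0.0396, 0.024]
tool_rot: [-0.059, 0.705, 0.059, 0.704]
ft_force: [-4.9, -1.2, -0.5]
grip_width: 0.0263
```

play_rows:
  plan:
    - [0.6,0,-0.5,0,0,0,1]
    - [0.6,0,0,0,0,0,1]
    - [0,-0.7,0,0,0,0,1]
    - [0,-0.7,0,0,0,0,1]
    - [0,0,0,0,0,0,1]
    - [0,0,0,0,0,0,1]

```text
clock: 17.07
eef_pos: [0.5065, -0.0397, 0.0229]
tool_rot: [-0.058, 0.705, 0.06, 0.704]
ft_force: [-4.6, 2.5, -0.8]
grip_width: 0.0264
```

play_rows:
  plan:
    - [0,-0.8,0,0,0,0,1]
    - [0,0,0,0,0,0,1]
    - [0,0,0,0,0,0,1]

```text
clock: 17.32
eef_pos: [0.5065, -0.0398, 0.0229]
tool_rot: [-0.058, 0.705, 0.061, 0.704]
ft_force: [-5.2, 3.6, 1.2]
grip_width: 0.0263
```

play_rows:
  plan:
    - [0,-0.8,0,0,0,0,1]
    - [0,0,0,0,0,0,1]
    - [0,0,0,0,0,0,0.3]
    - [0,0,0,0,0,0,0.2]
    - [0,0,0,0,0,0,0.1]
    - [0,0,0,0,0,0,0.0]
    - [0,0,0,0,0,0,0.0]
    - [0,0,0,0,0,0,0.0]

```text
clock: 17.98
eef_pos: [0.5084, -0.0426, 0.0234]
tool_rot: [-0.059, 0.704, 0.059, 0.705]
ft_force: [-0.8, 0.3, 0.1]
grip_width: 0.0425
```

```bash
python3 - <<'E'
from h import *
go(np.r_[NEST,.1],99.5)
E
```

```text
clock 17.98 pos [508.4 -42.6  23.4] F [-0.8  0.3  0.1] w 42.5 toolx [ 0.002  0.    -1.   ] ytool deg 99.51 j6 -0.25
turn first [0.0002 0.0018 0.0002]
shift in final axes [-76.6   3.9  -4.5]
```

play_rows:
  plan:
    - [0,3,0,0,0,0,0]
    - [-10,0,0,0,0,0,0]
    - [-20,0,0,0,0,0,0]
    - [-30,0,0,0,0,0,0]
    - [-30,0,0,0,0,0,0]
    - [-30,15,0,0,0,0,0]
    - [-20,25,-20,0,0,0,0]
    - [0,25,-25,0,0,0,0]
    - [0,0,-25,0,0,0,0]
    - [0,0,0,0,0,0,0]
    - [0,0,0,0,0,0,0]

```text
clock: 18.9
eef_pos: [0.4265, 0.0133, 0.164]
tool_rot: [-0.059, 0.704, 0.059, 0.705]
ft_force: [0.3, 0.1, 0.2]
grip_width: 0.0429
```

```bash
python3 - <<'E'
from h import *
go(np.r_[NEST,.1],99.5)
p=camera("wrist"); save(p,'w6'); W=cloud(p); c,s=np.cos(Y),np.sin(Y)
J=np.stack([(c*(W[...,0]-NEST[0])+s*(W[...,1]-NEST[1]))*1e3,(-s*(W[...,0]-NEST[0])+c*(W[...,1]-NEST[1]))*1e3,W[...,2]*1e3],-1)
q=J[(np.abs(J[...,0])<95)&(np.abs(J[...,1])<15.5+8)&(J[...,2]>31)&(J[...,2]<40)]
print('came',len(q),[np.round(x,2) for x in cv2.minAreaRect(q[:,:2].astype(np.float32))],np.percentile(q[:,2],[2,50,98]).round(1))
m=(J[...,2]>23)&(J[...,2]<30)&(np.abs(J[...,0])<95)&(np.abs(J[...,1])<25)
k,l,st,_=cv2.connectedComponentsWithStats(m.astype(np.uint8))
for i in range(1,k):
    if st[i,4]>15: a=J[l==i]; print(st[i,4],a.min(0).round(1),a.max(0).round(1))
for r in pinpoint("came_center",p)[:2]: print(np.round(w2jig(r["centre"])-[0,103,0],1),round(r["confidence"],2))
E
```

```text
clock 18.9 pos [426.5  13.3 164. ] F [0.3 0.1 0.2] w 42.9 toolx [ 0.002  0.    -1.   ] ytool deg 99.57 j6 -0.14
turn first [0.0012 0.0016 0.    ]
shift in final axes [ 64.  -64.7  67.1]
came 1164 [array([-1.34, -0.46]), array([148.84,  28.49]), np.float64(0.17)] [31.4 33.7 35.2]
1906 [-75.8 -13.7  23.1] [ 7.3 13.8 30. ]
56 [-54.6 -22.1  23.4] [-47.3 -16.6  27.1]
[ 1.9  3.2 23.2] 0.89
[-154.6  216.4   13. ] 0.86
```

View pics/w6.png

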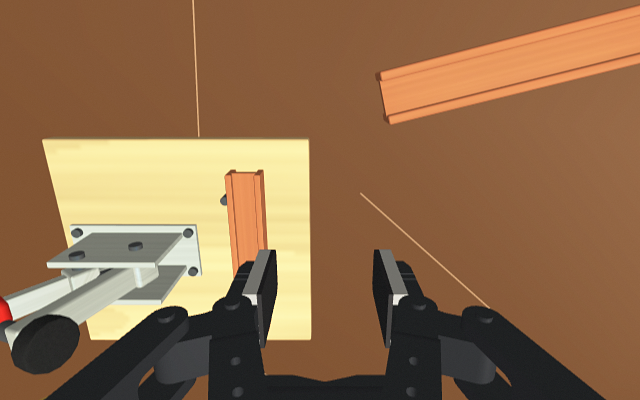

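The came lies parallel to the jig (within 0.2°) and about 1 mm from the predicted nest, with a back pin touching its edge at (225,200). Now the handle.

play_rows:
  plan:
    - [-25,0,0,0.12,0,0,1]
    - [-25,0,0,0.12,0,0,1]
    - [-25,0,0,0.12,0,0,1]
    - [-25,0,0,0.12,0,0,1]
    - [0,0,0,0.12,0,0,1]
    - [0,0,0,0.12,0,0,1]
    - [0,0,0,0.12,0,0,1]
    - [0,0,0,0.12,0,0,1]
    - [0,0,0,0.12,0,0,1]
    - [0,0,0,0.12,0,0,1]
    - [0,0,0,0.12,0,0,1]
    - [0,0,0,0.12,0,0,1]
    - [0,0,0,0.13,0,0,1]
    - [0,0,0,0,0,0,1]

```text
clock: 20.17
eef_pos: [0.4284, 0.0127, 0.263]
tool_rot: [0.456, 0.54, -0.456, 0.541]
ft_force: [-1.1, -0.2, -0.0]
grip_width: -0.0001
```

```bash
python3 - <<'E'
from h import *
go(jig2w(0,-50,260),9.5)
E
```

```text
clock 20.17 pos [428.4  12.7 263. ] F [-1.1 -0.2 -0. ] w -0.1 toolx [ 0.  0. -1.] ytool deg 9.7 j6 1.43
turn first [ 0.0035 -0.0002 -0.0005]
shift in final axes [  3.   65.3 216.9]
```

play_rows:
  plan:
    - [0,9,31,0,0,0,1]
    - [0,9,31,0,0,0,1]
    - [0,9,31,0,0,0,1]
    - [0,9,31,0,0,0,1]
    - [0,9,31,0,0,0,1]
    - [0,10,31,0,0,0,1]
    - [0,10,31,0,0,0,1]
    - [0,0,0,0,0,0,1]
    - [0,0,0,0,0,0,1]
    - [0,0,0,0,0,0,1]

```text
clock: 21.0
eef_pos: [0.5283, -0.1897, 0.2623]
tool_rot: [0.455, 0.542, -0.455, 0.541]
ft_force: [0.0, 0.2, 0.8]
grip_width: 0.0001
```

```bash
python3 - <<'E'
from h import *
go(jig2w(0,-50,165),9.5)
for c in ("side","scene"):
    p=camera(c)
    if c=="side":
        u,v=map(int,pix(p,jig2w(0,-40,120))); cr=cv2.resize(p["frame"][v-45:v+65,u-60:u+60],(600,550),interpolation=cv2.INTER_CUBIC); cv2.imwrite('pics/c2.png',cr[:,:,::-1])
    W=cloud(p); hsv=cv2.cvtColor(p["frame"],cv2.COLOR_RGB2HSV)
    J=np.array([w2jig(x) for x in W.reshape(-1,3)])
    f=hsv.reshape(-1,3); m=((f[:,0]<6)|(f[:,0]>174))&(f[:,1]>170)&(np.abs(J[:,0])<30)&(J[:,1]>-140)&(J[:,1]<0)&(J[:,2]>60)
    q=J[m]; print(c,len(q),q.mean(0).round(1),q.min(0).round(1),q.max(0).round(1))
    for t in("grip","handle_pivot"):
        for r in pinpoint(t,p)[:1]: print(t,w2jig(r["centre"]).round(1),round(r["confidence"],2))
E
```

```text
clock 21.0 pos [ 528.3 -189.7  262.3] F [0.  0.2 0.8] w 0.1 toolx [-0.001  0.001 -1.   ] ytool deg 9.92 j6 1.05
turn first [ 0.0073 -0.0013  0.0009]
shift in final axes [97.3  0.1  0.7]
side 94 [ -1.4 -70.4 154.3] [-11.3 -93.3 126. ] [  6.9  -7.8 179.5]
handle_pivot [  1.9 -18.3  66.2] 0.89
scene 92 [  4.1 -81.3 156.8] [ -12.3 -102.6  112.4] [ 10.1 -48.9 182.3]
handle_pivot [ -0.  -20.1  66.8] 0.96
```

View pics/c2.png

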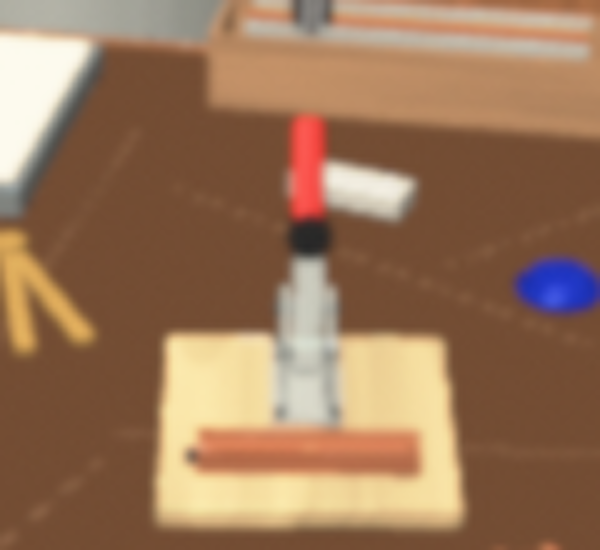

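The handle stands as described, and the came end touches the end pin at (193,456). Descend behind the handle and sweep it down along its arc.

play_rows:
  plan:
    - [30,0,0,0.007,0,0,1]
    - [30,0,0,0,0,0,1]
    - [25,0,0,0,0,0,1]
    - [14,0,0,0,0,0,1]
    - [5,0,0,0,0,0,1]
    - [0,0,0,0,0,0,1]
    - [0,0,0,0,0,0,1]

```text
clock: 21.88
eef_pos: [0.5289, -0.1895, 0.1599]
tool_rot: [0.457, 0.539, -0.457, 0.54]
ft_force: [-0.6, -0.1, -0.0]
grip_width: 0.0002
```

play_rows:
  plan:
    - [5,0,2,0,0,0,1]
    - [4.5,0,2,0,0,0,1]
    - [2.2,0,3.5,0,0,0,1]
    - [2.2,0,3.6,0,0,0,1]
    - [2.5,0,3.3,0,0,0,1]
    - [2.5,0,3.3,0,0,0,1]
    - [2.8,0,3.1,0,0,0,1]
    - [2.8,0,3.1,0,0,0,1]
    - [3,0,2.8,0,0,0,1]
    - [3.1,0,2.8,0,0,0,1]
    - [3.3,0,2.6,0,0,0,1]
    - [3.3,0,2.6,0,0,0,1]
    - [0,0,0,0,0,0,1]

```text
clock: 22.97
eef_pos: [0.5335, -0.2241, 0.1206]
tool_rot: [0.457, 0.54, -0.457, 0.539]
ft_force: [-1.1, -0.1, 0.6]
grip_width: -0.0
```

```bash
python3 - <<'E'
from h import *
go(jig2w(0,-84.8,121.3),9.5)
print(w2jig(get_obs()["eef_pos"]).round(1))
E
```

```text
clock 22.97 pos [ 533.5 -224.1  120.6] F [-1.1 -0.1  0.6] w -0.0 toolx [-0.002  0.001 -1.   ] ytool deg 9.43 j6 1.01
turn first [-0.0012 -0.001   0.0015]
shift in final axes [-0.7  0.7  0.7]
[ -0.7 -84.1 120.6]
```

play_rows:
  plan:
    - [3.5,0,2.2,0,0,0,1]
    - [3.5,0,2.3,0,0,0,1]
    - [3.6,0,2,0,0,0,1]
    - [3.7,0,1.9,0,0,0,1]
    - [3.8,0,1.7,0,0,0,1]
    - [3.9,0,1.6,0,0,0,1]
    - [0,0,0,0,0,0,1]

```text
clock: 23.55
eef_pos: [0.5355, -0.2354, 0.0986]
tool_rot: [0.457, 0.54, -0.457, 0.539]
ft_force: [-0.7, -0.2, 0.9]
grip_width: 0.0002
```

```bash
python3 - <<'E'
from h import *
go(jig2w(0,-96.5,99.3),9.5)
print(w2jig(get_obs()["eef_pos"]).round(1))
for c in ("side","scene"):
    p=camera(c)
    W=cloud(p); hsv=cv2.cvtColor(p["frame"],cv2.COLOR_RGB2HSV)
    J=np.array([w2jig(x) for x in W.reshape(-1,3)])
    f=hsv.reshape(-1,3); m=((f[:,0]<6)|(f[:,0]>174))&(f[:,1]>170)&(np.abs(J[:,0])<30)&(J[:,1]>-170)&(J[:,1]<0)&(J[:,2]>50)
    q=J[m]; print(c,len(q),q.mean(0).round(1) if len(q) else '')
    for t in("grip","pad"):
        for r in pinpoint(t,p)[:1]: print(t,w2jig(r["centre"]).round(1),round(r["confidence"],2))
    if c=="scene":
        u,v=map(int,pix(p,jig2w(0,-20,70))); cv2.imwrite('pics/c3.png',cv2.resize(p["frame"][v-50:v+50,u-60:u+60],(600,500),interpolation=cv2.INTER_CUBIC)[:,:,::-1])
E
```

```text
clock 23.55 pos [ 535.5 -235.4   98.6] F [-0.7 -0.2  0.9] w 0.2 toolx [-0.001  0.001 -1.   ] ytool deg 9.44 j6 0.99
turn first [-0.001  -0.0011  0.0013]
shift in final axes [-0.7  0.6  0.9]
[ -0.6 -95.6  98.6]
side 38 [ -4.  -80.9  89.6]
grip [   0.9 -104.8   82.4] 0.46
pad [ -0.7 106.8  31.6] 0.47
scene 200 [   1.9 -118.1   96.4]
grip [  -0.3 -104.4   86. ] 0.78
pad [ -3.5 106.1  35.6] 0.55
```

View pics/c3.png

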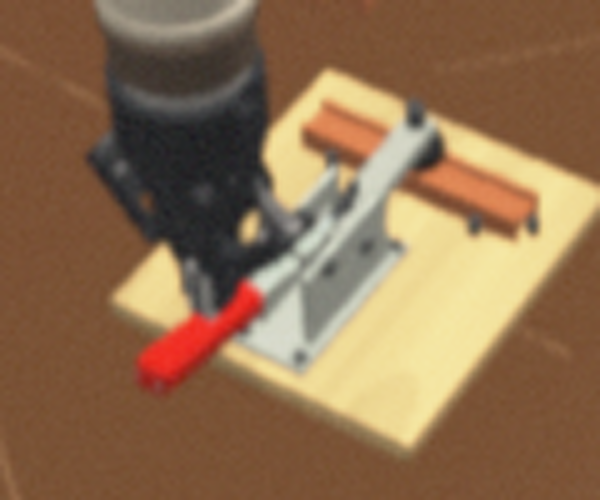

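The handle (200,335) follows the fingers and the pad is about to meet the came. Continue more slowly.

play_rows:
  plan:
    - [2.7,0,1,0,0,0,1]
    - [2.7,0,0.8,0,0,0,1]
    - [2.7,0,0.7,0,0,0,1]
    - [2.7,0,0.7,0,0,0,1]
    - [2.7,0,0.6,0,0,0,1]
    - [2.7,0,0.5,0,0,0,1]
    - [2.7,0,0.4,0,0,0,1]
    - [0,0,0,0,0,0,1]

```text
clock: 24.52
eef_pos: [0.5374, -0.2406, 0.0817]
tool_rot: [0.457, 0.539, -0.457, 0.54]
ft_force: [-0.5, 0.1, 6.5]
grip_width: 0.0006
```

play_rows:
  plan:
    - [2,0,0.3,0,0,0,1]
    - [2,0,0.2,0,0,0,1]
    - [2,0,0,0,0,0,1]
    - [0,0,0,0,0,0,1]

```text
clock: 24.85
eef_pos: [0.5369, -0.2408, 0.0746]
tool_rot: [0.457, 0.539, -0.457, 0.54]
ft_force: [0.2, -1.3, 1.2]
grip_width: -0.0002
```

play_rows:
  plan:
    - [1.5,0,0,0,0,0,1]
    - [1.5,0,0,0,0,0,1]
    - [0,0,0,0,0,0,1]
    - [0,0,0,0,0,0,1]

```text
clock: 25.18
eef_pos: [0.5371, -0.2408, 0.0728]
tool_rot: [0.457, 0.539, -0.457, 0.54]
ft_force: [-2.5, 0.2, 8.9]
grip_width: -0.0001
```

It went over the dead point (force fell, then rose on the stop). One firm extra push, then retreat up.

play_rows:
  plan:
    - [1.5,0,0,0,0,0,1]
    - [1.5,0,0,0,0,0,1]
    - [0,0,0,0,0,0,1]
    - [0,0,0,0,0,0,1]

```text
clock: 25.52
eef_pos: [0.5371, -0.2408, 0.0711]
tool_rot: [0.457, 0.539, -0.457, 0.54]
ft_force: [-4.6, 0.6, 14.8]
grip_width: -0.0001
```

play_rows:
  plan:
    - [-4,0,0,0,0,0,1]
    - [-8,0,0,0,0,0,1]
    - [-20,0,0,0,0,0,1]
    - [-30,0,0,0,0,0,1]
    - [-30,0,0,0,0,0,1]
    - [-30,0,0,0,0,0,1]
    - [-30,0,0,0,0,0,1]
    - [0,0,20,0,0,0,1]
    - [0,0,30,0,0,0,1]
    - [0,0,30,0,0,0,1]
    - [0,0,20,0,0,0,1]
    - [0,0,0,0,0,0,1]
    - [0,0,0,0,0,0,1]

```text
clock: 26.6
eef_pos: [0.5528, -0.3397, 0.2194]
tool_rot: [0.458, 0.54, -0.457, 0.538]
ft_force: [0.5, 0.4, -0.6]
grip_width: 0.0001
```

```bash
python3 - <<'E'
from h import *
o=get_obs(); print(o["clock"],o["eef_pos"].round(3),o["ft_force"].round(1))
ims=[]
for c in ("side","scene","wrist"):
    p=camera(c)
    for t in("grip","pad","came_center"):
        for r in pinpoint(t,p)[:1]: print(c,t,w2jig(r["centre"]).round(1),round(r["confidence"],2))
    if c!="wrist":
        u,v=map(int,pix(p,jig2w(0,40,30))); ims.append(cv2.resize(p["frame"][v-48:v+48,u-48:u+48],(390,390),interpolation=cv2.INTER_CUBIC))
    else: save(p,'w7')
cv2.imwrite('pics/c4.png',np.hstack(ims)[:,:,::-1])
E
```

```text
26.6 [ 0.553 -0.34   0.219] [ 0.5  0.4 -0.6]
side grip [  1.3 100.   17.3] 0.27
side pad [ -1.6 106.7  37. ] 0.53
side came_center [ 0.  98.8 24.1] 0.88
scene grip [   0.4 -106.1   66.4] 0.49
scene pad [  0.3 101.1  37. ] 0.6
scene came_center [-162.3  314.4   13.4] 0.82
wrist grip [   2.3 -108.2   67.8] 0.75
```

View pics/c4.png

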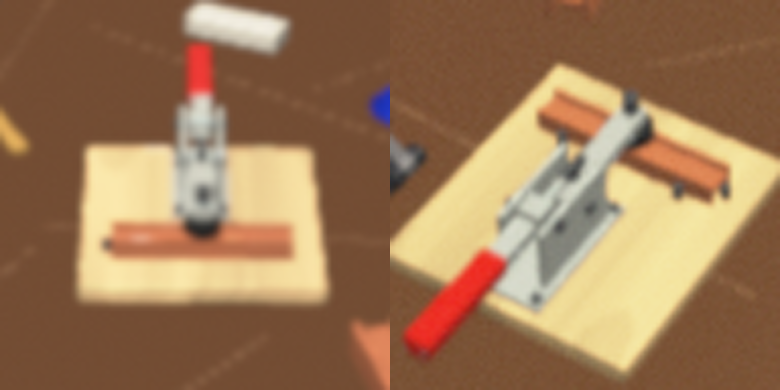

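View pics/w7.png

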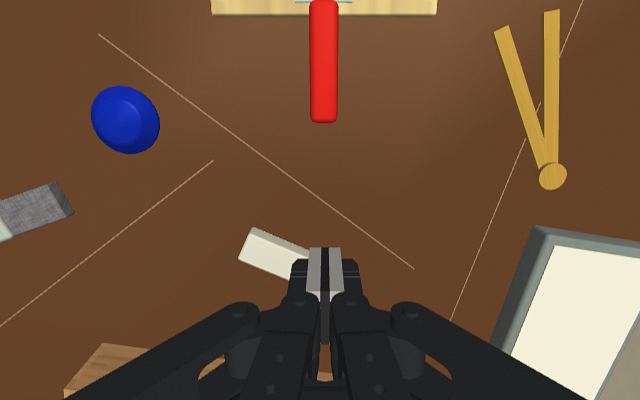

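Handle level (grip centre about 67 mm high, 107 mm out), pad on the came, came end at the end pin (105,243 in the left crop), robot clear. Handing in.

```bash
python3 -c "
from workcell import *
print(job_done())"
```

```text
the job is handed in; nothing more can be done
None
```

The came lies flat on the bed against both back pins and the end pin, and the clamp is locked on it. The job was handed in at about 27 s of the 56 s allowed. I gripped the smaller copper came and felt contact on the pins (about 4–5 N) in both directions before letting go. I then swept the handle down along its arc with the fingers shut and retreated.

**What the last checks showed**
- **Came:** after release it lay within 0.2° of the jig's direction and about 1 mm from the predicted nest. The last pictures show it touching the end pin.
- **Handle:** the force fell at the dead point, then rose to 14.8 N on the stop. After I let go it stayed level, with the sleeve centre at about 67 mm against 66 mm expected.
- **Pad and robot:** the pad rests on the came, and the arm is clear of everything.

**What went wrong or disagreed**
- On the first approach the last joint reached its range limit and tilted the tool. I used the opposite half turn instead.
- The first push along x jammed by friction at about 16 N. I backed off, lifted slightly and repeated it.
- In the last pictures two network results were wrong. The side view put the sleeve on the came (low confidence), and the scene view reported a different bar as the came (0.82). The other views and the picture itself agreed with the result above.
- Back-pin contact was confirmed by force and by one view of one back pin, not by a close look at all three pins after clamping.

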